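# Pump up the spray pot

### The job

Two hand-pumped spray pots are bolted to the leather bench; one is already charged, its little indicator pin standing fully out, the other is not. Pump the black plunger of the uncharged pot with your fingertips, stroke after stroke, until its pin stands fully out like the other one's, then let the plunger come up and move clear. Do not touch either pin, do not press the charged pot's plunger, and leave everything else on the bench where it stands: nothing is to be picked up.

Things in the scene. Friction and masses are not known exactly. Their poses are not given: they have to be found in the camera images.
- pot_a: the spray pot that is not yet charged: aluminium can bolted to the bench, 120 mm across (foot 132 mm), flat top deck 130 mm above the bench. Origin: centre of its underside; z up. The plunger is on its vertical axis, the indicator pin 40 mm from it along the pot's +x, and a short brass outlet points along -x, 95 mm up, reaching 88 mm from the axis
- pot_b: the second spray pot, alike in every visible way but already charged, its pin standing fully out (top 32 mm above the deck). To be left alone. The two pots change places between starts
- plunger_a_top (a point): centre of the top face of the black plunger cap of the uncharged pot: a cap 54 mm across (flat top about 44 mm), 14 mm thick, on a 16 mm rod; its top is 192 mm above the bench when the plunger is up, 168 mm when it is fully down. Nothing on the pot reaches above 168 mm except the cap itself
- plunger_a (a joint): plunger of the uncharged pot, m: 0 up, 0.024 fully down (hard stop). Pressed straight down against a spring: about 6 N at the top, 13 N near the bottom, more when pressed fast; it rises by itself within 0.3 s. Only strokes that go nearly all the way down and nearly all the way up again count fully, so press to the stop, then let it rise until the finger is off the cap
- pin_a_top (a point): centre of the top of the uncharged pot's indicator pin: a plain round brass pin 10 mm across in an 18 mm wide, 5 mm high boss on the deck, 40 mm from the plunger's axis. Its top is 137 mm above the bench when the pin is in and about 162 mm when it is fully out
- pin_a (a joint): how far that pin has come out, m: 0 in, about 0.025 fully out; starts anywhere from 0 to 0.013 and stays where the strokes leave it. A ratchet inside lifts it about 5 mm for each full plunger stroke: two to five bring it out, and further strokes do no harm
- plunger_b_top (a point): centre of the top face of the charged pot's plunger cap, same shape and heights
- plunger_b (a joint): plunger of the charged pot, m: 0 up, 0.024 down, same spring; to be left up
- pin_b_top (a point): centre of the top of the charged pot's pin, fixed, 162 mm above the bench
- jar_mid (a point): amber glass jar with a metal lid, 58 mm across and 75 mm tall, loose, standing between the two pots; this point is its middle, at mid height
- tub_mid (a point): white plastic tub, 60 mm across and 55 mm tall, loose, beyond the pots; this point is its middle, at mid height
- weight_l_mid (a point): stack of steel weight discs, 68 mm across, 73 mm tall over its knob, loose, beyond the pots, the one farther left; this point is on its axis, 30 mm up
- weight_r_mid (a point): another such stack of weight discs, loose, beyond the pots, nearer the middle; this point is on its axis, 30 mm up
- paddle_mid (a point): flat wooden strop paddle, 245 mm long, 16 mm thick, loose, on the left; this point is its middle, at mid height
- burnisher_mid (a point): wooden burnisher block 100 x 35 x 28 mm, loose, lying between the pots on the robot's side of the jar; this point is its middle, at mid height
- punch_mid (a point): short leather punch with a wooden grip, 140 mm long, 14 mm high, loose, on the right; this point is its middle, at mid height

How it is judged:
At the end, for the whole second after the job is handed in: the uncharged pot's pin is out by more than 22.5 mm of its 25 mm, both plungers are up again (within 3 mm), and every loose thing is within 20 mm of where it started (value of joint pin_a above 0.0225 m and value of joint each of plunger_a, plunger_b below 0.003 m and distance of each of jar_mid, tub_mid, weight_l_mid, weight_r_mid, paddle_mid, burnisher_mid, punch_mid from where it was at the start of the episode below 0.02 m); the robot touches nothing.
It fails at once if a pin is touched by the robot (more than 0.5 N) (contact force between any of the arm, the fingers and pin_a_c0 above 0.5 N or contact force between any of the arm, the fingers and pin_b_c0 above 0.5 N).
It fails at once if the charged pot's plunger is pressed by more than 6 mm (value of joint plunger_b above 0.006 m).
It fails at once if a loose thing on the bench is lifted, carried or knocked more than 20 mm from its place (distance of any of jar_mid, tub_mid, weight_l_mid, weight_r_mid, paddle_mid, burnisher_mid, punch_mid from where it was at the start of the episode above 0.02 m).
It also fails if it takes over 48 s, if anything falls off the work surface, if the arm or the gripper's body presses on something with over 40 N, if the wrist force passes 120 N, or if a joint passes its speed limit or range.

### The arm

A 6-joint arm with a two-finger parallel gripper is mounted at the origin on the work surface. World frame = base frame: x ahead of the robot, y to its left, z up, the work surface at z = 0. Lengths are in m, angles in rad, forces in N, time in s.
With the tool pointing down it reaches from about 0.375 to 0.9 m from the base axis. Payload 3.1 kg.
Tool frame: the origin (TCP) lies between the finger pads; the fingertips stand tip_reach ahead of it and the grasp point (between the pads) lies 5 mm behind it (tip_reach is the distance from the TCP to the fingertips, in m); z points along the fingers, y is the line along which they close (so a half turn about z gives the same grasp; the last joint's range is limited). The gripper opens to 85 mm and grips with 20 to 120 N. Pads are 22 mm wide; open, the fingers measure 114 mm over their backs; the gripper's body (76 mm by 85 mm) begins 54 mm behind the grasp point. The pads swing forward as they close: fully open they stand 13 mm farther back than shut.
Start: joints at [0.994, 0.527, 1.433, -0, 1.181, -0.178], TCP at [0.243, 0.576, 0.245] pointing down, gripper open.
Joint ranges: [-3.08, 3.08], [-0.75, 2.2], [0.22, 2.44], [-1.43, 4.57], [0, 2.65], [-2.85, 2.85]. Speed limits (rad/s): [2.79, 2.79, 3.14, 3.14, 3.14, 3.14].

### API

Orientations are given as a unit quaternion [w, x, y, z].
In Python, from bench import * gives the robot as it stands.
- The arm moves only by the tool move_arm, never from a script. Its argument "deltas" is a list of rows, each a list of 2 entries, a list of its own where there are three numbers: the shift along the tool's x, y, z in mm, then the turn, a rotation vector about the tool's x, y, z in degrees. In form: [[[x, y, z], [rx, ry, rz]], ...]. A call has 1 to 12 rows; each row shifts and turns the commanded pose from where the row before left it, along the tool's axes as they then stand; what a row does not reach is not made up. A row lasts 1/12 s, in which the tool goes at most 41.7 mm and 7.16 degrees, less where a joint would pass 70% of its speed; a pose out of reach is approached as far as the arm can. A call is refused whole if a number of a shift passes 41.7 or a number of a turn 7.16, either way. A call with a gripper value outside its range is refused whole. "fingers" is the closure, from 0 (fully open) to 1 (shut), set as the call begins (left out, the last holds). The fingers move at their own pace and stop on an object; "force" is the grip in N (left out, the last holds). Time passes only in rows, so rows that do not move let the fingers close. It gives the time, the measured TCP pose, the force, the opening and the grip force at its end, in the units of the state.
- get_obs(): the state, without advancing time (a new reading comes with each control period).
- grab_frame(name): name is "side" or "top" or "wrist"; returns a dict with "frame" (480x640x3 uint8, red, green, blue), "fovy" (degrees; the focal length in pixels is half the picture's height over the tangent of half this angle, whatever the lens; pixels are square), "cx", "cy" (the principal point, pixels), "camera_from_world" (4x4, takes a point from world to camera coordinates). Camera axes: x right, y down, z forward; pixel columns grow to the right and rows downward; lengths in m; the calibration is good to about 2 mm. The wrist camera is an equidistant fisheye: a pixel r from the principal point sees the ray r / f radians off the axis. A picture is of the moment at which its call begins. There is no depth.
- hand_in(): hands the job in; it is judged then, once.
The state is a dict: "time_s": time; "qpos": joint angles; "joint_velocities": joint speeds; "joint_efforts": joint torques, N m; "eef_pos": TCP position; "orientation": TCP orientation; "force": force on the tool from outside, world axes, zero at the start; "moment": the same for the moment, N m; "finger_gap": opening from 0.0 (shut) to 1.0 (fully open); "gripper_force": force on a finger pad.
Only numpy, scipy, OpenCV 4.12 (cv2) and the standard library are available. Lean on these libraries where they do the work, as an engineer would, in place of code of your own. Each camera call takes 0.05 s, during which the arm holds its last target. There are 200 camera calls.

## Working session

There is one attempt and no reset: what is moved stays moved. The work goes in short steps, Python scripts to look and compute and a tool call to move; the robot and the scene stay as the last step left them, time stands still between calls to the robot, and variables do not carry over. Pictures are saved under pics/ and viewed, at most 10 in all, crops included, and the job is handed in when it is done.

Besides the shell and the picture viewer there is one more tool, called as name(argument=value, ...), one argument or row to a line, values as JSON. move_arm: Moves the arm, as the interface text tells. Its arguments: {"type":"object","properties":{"deltas":{"type":"array"},"fingers":{"type":"number"},"force":{"type":"number"}},"required":["deltas"]}

```bash
mkdir -p pics; python3 - <<'E'
from bench import *
import cv2,pickle
d={}
for n in("side","top"):
    g=grab_frame(n);d[n]=g;cv2.imwrite(f"pics/{n}0.png",g["frame"][:,:,::-1])
    print(n,g["fovy"],g["cx"],g["cy"],g["camera_from_world"].round(3).tolist())
pickle.dump(d,open("f0.pkl","wb"))
print(get_obs())
import bench;print(getattr(bench,'tip_reach',None),[x for x in dir(bench) if x[0]!='_'])
E
```

```text
side 43.15495596082821 324.74203630728874 242.35748634105778 [[0.998, -0.053, 0.015, -0.574], [-0.016, -0.539, -0.842, 0.139], [0.052, 0.841, -0.539, 1.816], [0.0, 0.0, 0.0, 1.0]]
top 53.36114596231339 320.42442331290596 251.08831616670096 [[-0.0, -1.0, -0.006, 0.029], [-0.992, 0.001, -0.125, 0.572], [0.125, 0.006, -0.992, 1.151], [0.0, 0.0, 0.0, 1.0]]
{'time_s': 0.1, 'qpos': array([ 9.93491018e-01,  5.28350541e-01,  1.43375753e+00,  1.72290584e-05,
        1.18141904e+00, -1.78477101e-01]), 'joint_velocities': array([-0.00076621, -0.0024358 , -0.00201633, -0.00078808,  0.00010649,
       -0.00160728]), 'joint_efforts': array([ 2.22938816e-04, -4.43304276e+01, -1.78587556e+01, -2.11122351e-04,
        3.89290770e-03, -5.64475442e-06]), 'eef_pos': array([0.24232849, 0.5754467 , 0.24445067]), 'orientation': array([-3.64274279e-04,  1.98098200e-01,  9.80181701e-01, -8.96046036e-04]), 'force': array([0.39373694, 1.05644425, 0.60887237]), 'moment': array([0.01249725, 0.01476348, 0.01566835]), 'gripper_force': 0.0, 'finger_gap': 1.0020563245465985}
0.014 ['MotionError', 'get_obs', 'grab_frame', 'hand_in', 'tip_reach']
```

View pics/top0.png

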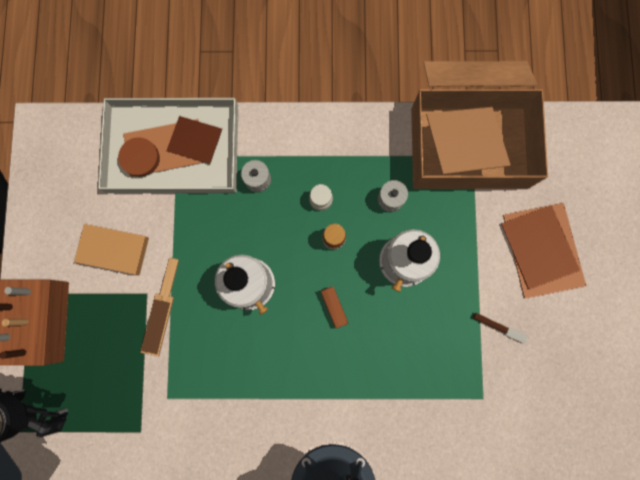

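View pics/side0.png

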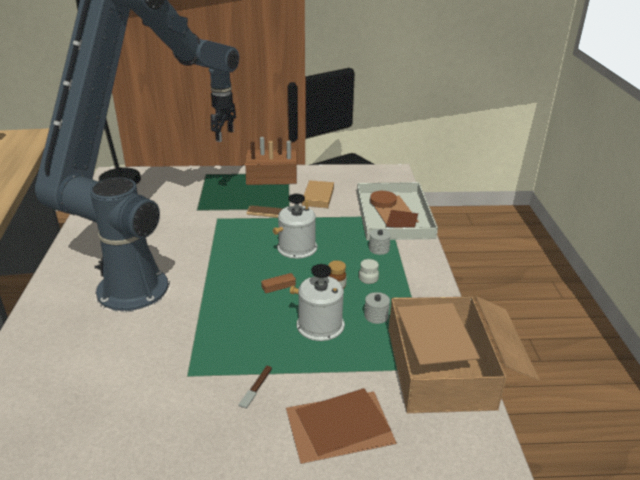

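Top view: left pot's black cap is at about (235,279) and the right's at (419,252); the side view shows them at (297,201) and (321,272). Next I'll measure both caps and enlarge the pots to compare the pins.

```bash
cat > h.py <<'E'
import numpy as np,cv2,pickle
def ray(g,u,v):
    f=240/np.tan(np.radians(g["fovy"]/2));M=g["camera_from_world"]
    d=M[:3,:3].T@np.array([(u-g["cx"])/f,(v-g["cy"])/f,1]);return -M[:3,:3].T@M[:3,3],d
def onz(g,u,v,z):
    o,d=ray(g,u,v);return o+d*(z-o[2])/d[2]
def proj(g,p):
    f=240/np.tan(np.radians(g["fovy"]/2));M=g["camera_from_world"]
    c=M[:3,:3]@p+M[:3,3];return np.array([g["cx"]+f*c[0]/c[2],g["cy"]+f*c[1]/c[2]])
E
python3 - <<'E'
from h import *
d=pickle.load(open("f0.pkl","rb"));t=d["top"];s=d["side"]
for (u,v) in((235,279),(419,252)):
    m=(t["frame"].max(2)<45).astype(np.uint8);k=np.zeros_like(m);k[v-20:v+20,u-20:u+20]=1
    n,l,st,c=cv2.connectedComponentsWithStats(m*k);i=1+st[1:,4].argmax()
    p=onz(t,*c[i],.187);print(st[i],c[i],"cap",p,"side px",proj(s,p), "r",np.hypot(p[0],p[1]))
    hsv=cv2.cvtColor(t["frame"],cv2.COLOR_RGB2HSV)
    b=cv2.inRange(hsv,(8,110,100),(28,255,255));k[:]=0;k[v-35:v+45,u-35:u+45]=1
    n,l,st,c=cv2.connectedComponentsWithStats(b*k)
    for j in range(1,n):
        if st[j,4]>3:print(" brass",st[j],c[j],onz(t,*c[j],.095),onz(t,*c[j],.15))
f=lambda im,x,y:cv2.resize(im[y:y+75,x:x+100],(400,300),interpolation=cv2.INTER_CUBIC)
o=np.vstack([np.hstack([f(t["frame"],195,245),f(t["frame"],360,220)]),np.hstack([f(s["frame"],250,185),f(s["frame"],270,260)])])
cv2.imwrite("pics/crop.png",o[:,:,::-1])
E
```

```text
[224 267  23  23 420] [234.86904762 278.38809524] cap [0.49393315 0.21242797 0.187     ] side px [296.62805449 197.87294549] r 0.5376761046064028
 brass [226 263   5   5  19] [227.89473684 265.        ] [0.53183413 0.24660494 0.095     ] [0.52649923 0.23558343 0.15      ]
 brass [256 301  11  13  77] [260.79220779 307.16883117] [0.43314711 0.16752101 0.095     ] [0.43266229 0.16038616 0.15      ]
[407 240  24  23 409] [418.73105134 251.37408313] cap [ 0.55223746 -0.18474784  0.187     ] side px [321.01080151 270.03972023] r 0.5823211967713516
 brass [421 237   4   3  12] [422.5 238. ] [ 0.59568857 -0.21303716  0.095     ] [ 0.58721549 -0.20146914  0.15      ]
 brass [393 279  10  13  70] [398.07142857 285.11428571] [ 0.48430281 -0.15297196  0.095     ] [ 0.48130389 -0.1443559   0.15      ]
```

View pics/crop.png

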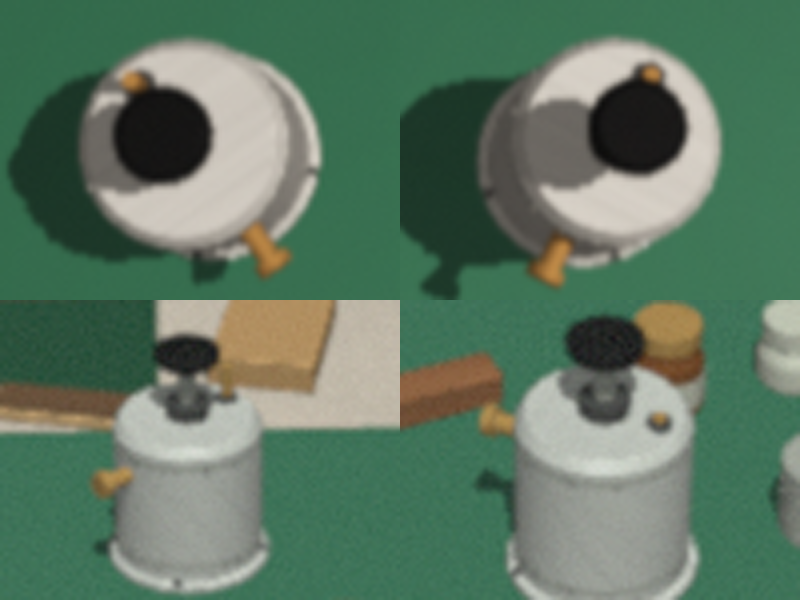

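The crops show the left pot's pin standing well proud of its boss in the side view (about (307,204)). The right pot's pin barely clears its boss (about (334,289)), so the right pot looks uncharged. I'll check the pin heights by two-view triangulation while starting with a common lift.

```bash
python3 - <<'E'
from h import *
d=pickle.load(open("f0.pkl","rb"));t=d["top"];s=d["side"]
def tri(a,b):
    (o1,d1),(o2,d2)=ray(t,*a),ray(s,*b)
    k=np.linalg.lstsq(np.c_[d1,-d2],o2-o1,rcond=None)[0];p,q=o1+k[0]*d1,o2+k[1]*d2
    return (p+q)/2,np.linalg.norm(p-q)
for n,a,b,c in(("L",(227.9,264.5),(307,203.7),(.494,.2124)),("R",(422.5,238),(334.5,289),(.5522,-.1847))):
    p,e=tri(a,b);print(n,p,e,"from axis",np.hypot(*(p[:2]-c)))
print("cap R",tri((418.7,251.4),(321.2,270.8)))
E
```

```text
L [0.52734222 0.23500452 0.15296753] 1.795774014391985e-05 from axis 0.04028235329671086
R [ 0.58823301 -0.20385796  0.13863102] 0.001451339893218376 from axis 0.040809374867438034
cap R (array([ 0.55260044, -0.18512266,  0.18479671]), np.float64(0.00028382835385310076))
```

move_arm(
  deltas=[
    [[0,0,-30],[0,0,0]],
    [[0,0,-10],[0,0,0]],
    [[-15,-15,0],[0,0,0]],
    [[-29,-29,0],[0,0,0]],
    [[-29,-29,0],[0,0,0]],
    [[-29,-29,0],[0,0,0]],
  ],
  fingers=1,
  force=40,
)

```text
time_s: 0.6
eef_pos: [0.2972, 0.4412, 0.2853]
orientation: [0.0, 0.197, 0.98, 0.0]
force: [1.5, -0.3, -0.2]
finger_gap: 0.144
gripper_force: 0.0
```

Right pin is at z of about 0.139 (in) and left at about 0.153 (mid-pin, fully out). Both are 40 mm from their axes, so the right pot is pot_a.

move_arm(
  deltas=[
    [[-29,-29,0],[0,0,0]],
    [[-29,-29,0],[0,0,0]],
    [[-29,-29,0],[0,0,0]],
    [[-29,-29,0],[0,0,0]],
    [[-29,-29,0],[0,0,0]],
    [[-29,-29,0],[0,0,0]],
    [[-29,-29,0],[0,0,0]],
    [[-29,-29,0],[0,0,0]],
    [[-29,-29,0],[0,0,0]],
    [[-29,-29,0],[0,0,0]],
    [[-29,-29,0],[0,0,0]],
    [[-29,-29,0],[0,0,0]],
  ],
)

```text
time_s: 1.6
eef_pos: [0.4832, -0.0156, 0.2856]
orientation: [0.001, 0.198, 0.98, 0.0]
force: [1.5, 1.1, 0.8]
finger_gap: -0.004
gripper_force: 0.0
```

move_arm(
  deltas=[
    [[-29,-29,0],[0,0,0]],
    [[-29,-29,0],[0,0,0]],
    [[-29,-29,0],[0,0,0]],
    [[-20,-20,0],[0,0,0]],
    [[-10,-10,0],[0,0,0]],
    [[0,0,0],[0,0,0]],
    [[0,0,0],[0,0,0]],
  ],
)

```text
time_s: 2.18
eef_pos: [0.5445, -0.1663, 0.2849]
orientation: [-0.001, 0.199, 0.98, 0.001]
force: [-1.1, 0.3, -0.9]
finger_gap: 0.002
gripper_force: 0.0
```

move_arm(
  deltas=[
    [[-7,-7,0],[0,0,0]],
    [[-7.5,-7,0],[0,0,0]],
    [[0,0,20],[0,0,0]],
    [[0,0,25],[0,0,0]],
    [[0,0,15],[0,0,0]],
    [[0,0,0],[0,0,0]],
    [[0,0,0],[0,0,0]],
  ],
)

```text
time_s: 2.77
eef_pos: [0.5528, -0.1846, 0.225]
orientation: [-0.001, 0.198, 0.98, 0.0]
force: [0.2, 0.4, 0.6]
finger_gap: -0.002
gripper_force: 0.0
```

```bash
python3 - <<'E'
from bench import *
from h import *
s=grab_frame("side");t=grab_frame("top");print(get_obs()["eef_pos"])
f=lambda im,x,y:cv2.resize(im[y:y+100,x:x+100],(400,400),interpolation=cv2.INTER_CUBIC)
cv2.imwrite("pics/near.png",np.hstack([f(t["frame"],360,200),f(s["frame"],270,230)])[:,:,::-1])
E
```

```text
[ 0.55386419 -0.18537565  0.22657787]
```

View pics/near.png

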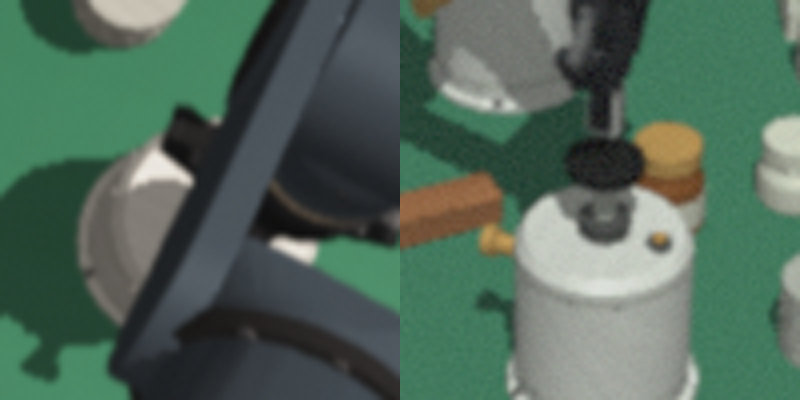

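The side view shows the shut fingertips, at crop (603,135), centred just above the cap at (603,163). Pressing now.

move_arm(
  deltas=[
    [[0,0,15],[0,0,0]],
    [[0,0,7],[0,0,0]],
    [[0,0,7],[0,0,0]],
    [[0,0,7],[0,0,0]],
    [[0,0,6],[0,0,0]],
    [[0,0,0],[0,0,0]],
    [[0,0,0],[0,0,0]],
  ],
)

```text
time_s: 3.45
eef_pos: [0.554, -0.1856, 0.1858]
orientation: [0.002, 0.198, 0.98, -0.0]
force: [-1.1, 1.1, 10.2]
finger_gap: 0.002
gripper_force: 5.0
```

move_arm(
  deltas=[
    [[0,0,2],[0,0,0]],
    [[0,0,2],[0,0,0]],
    [[0,0,2],[0,0,0]],
    [[0,0,0],[0,0,0]],
    [[0,0,0],[0,0,0]],
  ],
)

```text
time_s: 3.87
eef_pos: [0.5541, -0.1857, 0.182]
orientation: [0.002, 0.198, 0.98, -0.001]
force: [-4.4, 2.5, 19.5]
finger_gap: 0.001
gripper_force: 9.7
```

At the stop (19.5 N, z 0.182). Now I'll release and repeat.

move_arm(
  deltas=[
    [[0,0,-20],[0,0,0]],
    [[0,0,-14],[0,0,0]],
    [[0,0,0],[0,0,0]],
    [[0,0,0],[0,0,0]],
    [[0,0,0],[0,0,0]],
  ],
)

```text
time_s: 4.28
eef_pos: [0.5526, -0.185, 0.2109]
orientation: [-0.0, 0.198, 0.98, 0.0]
force: [0.1, 0.5, -0.3]
finger_gap: 0.003
gripper_force: 0.0
```

move_arm(
  deltas=[
    [[0,0,8],[0,0,0]],
    [[0,0,8],[0,0,0]],
    [[0,0,7],[0,0,0]],
    [[0,0,7],[0,0,0]],
    [[0,0,5],[0,0,0]],
    [[0,0,0],[0,0,0]],
    [[0,0,0],[0,0,0]],
  ],
)

```text
time_s: 4.87
eef_pos: [0.5535, -0.1855, 0.1818]
orientation: [0.001, 0.198, 0.98, -0.001]
force: [-8.4, 3.6, 37.3]
finger_gap: -0.002
gripper_force: 18.9
```

move_arm(
  deltas=[
    [[0,0,-20],[0,0,0]],
    [[0,0,-15],[0,0,0]],
    [[0,0,0],[0,0,0]],
    [[0,0,0],[0,0,0]],
    [[0,0,0],[0,0,0]],
  ],
)

```text
time_s: 5.28
eef_pos: [0.5519, -0.1847, 0.2093]
orientation: [-0.002, 0.198, 0.98, 0.001]
force: [-0.8, -1.0, -0.8]
finger_gap: -0.002
gripper_force: 0.0
```

```bash
python3 - <<'E'
from bench import *
from h import *
s=grab_frame("side");o=get_obs();print(o["eef_pos"],o["force"])
f=lambda im,x,y:cv2.resize(im[y:y+100,x:x+100],(400,400),interpolation=cv2.INTER_CUBIC)
cv2.imwrite("pics/s2.png",f(s["frame"],270,230)[:,:,::-1])
E
```

```text
[ 0.5518203  -0.18470502  0.20912   ] [ 0.29833011 -0.72244834  0.94195087]
```

View pics/s2.png

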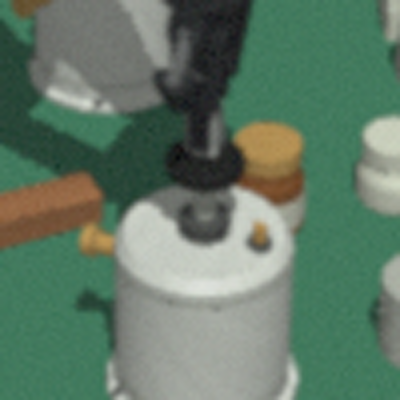

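The plunger works: the pin now stands visibly up at crop (260,230), with the cap fully up. Four more strokes will cover any start position.

move_arm(
  deltas=[
    [[0,0,-4],[0,0,0]],
    [[0,0,8],[0,0,0]],
    [[0,0,8],[0,0,0]],
    [[0,0,8],[0,0,0]],
    [[0,0,7],[0,0,0]],
    [[0,0,4],[0,0,0]],
    [[0,0,0],[0,0,0]],
    [[0,0,0],[0,0,0]],
  ],
)

```text
time_s: 6.0
eef_pos: [0.5537, -0.1857, 0.1821]
orientation: [0.001, 0.198, 0.98, -0.0]
force: [-3.2, 0.6, 13.6]
finger_gap: -0.001
gripper_force: 7.0
```

move_arm(
  deltas=[
    [[0,0,-20],[0,0,0]],
    [[0,0,-15],[0,0,0]],
    [[0,0,0],[0,0,0]],
    [[0,0,0],[0,0,0]],
    [[0,0,0],[0,0,0]],
  ],
)

```text
time_s: 6.42
eef_pos: [0.5521, -0.1848, 0.2138]
orientation: [-0.001, 0.198, 0.98, 0.0]
force: [-0.2, -0.3, -0.3]
finger_gap: -0.001
gripper_force: 0.0
```

move_arm(
  deltas=[
    [[0,0,8],[0,0,0]],
    [[0,0,8],[0,0,0]],
    [[0,0,8],[0,0,0]],
    [[0,0,7],[0,0,0]],
    [[0,0,4],[0,0,0]],
    [[0,0,0],[0,0,0]],
    [[0,0,0],[0,0,0]],
  ],
)

```text
time_s: 7.0
eef_pos: [0.5531, -0.1853, 0.182]
orientation: [0.0, 0.198, 0.98, -0.0]
force: [-4.7, 1.9, 17.9]
finger_gap: -0.001
gripper_force: 9.1
```

move_arm(
  deltas=[
    [[0,0,-20],[0,0,0]],
    [[0,0,-15],[0,0,0]],
    [[0,0,0],[0,0,0]],
    [[0,0,0],[0,0,0]],
    [[0,0,0],[0,0,0]],
  ],
)

```text
time_s: 7.42
eef_pos: [0.5519, -0.1847, 0.2134]
orientation: [-0.002, 0.198, 0.98, 0.001]
force: [0.7, -0.1, 0.1]
finger_gap: -0.0
gripper_force: 0.0
```

move_arm(
  deltas=[
    [[0,0,8],[0,0,0]],
    [[0,0,8],[0,0,0]],
    [[0,0,8],[0,0,0]],
    [[0,0,7],[0,0,0]],
    [[0,0,5],[0,0,0]],
    [[0,0,0],[0,0,0]],
    [[0,0,0],[0,0,0]],
  ],
)

```text
time_s: 8.0
eef_pos: [0.553, -0.1853, 0.1819]
orientation: [0.0, 0.198, 0.98, -0.0]
force: [-5.2, 2.9, 24.6]
finger_gap: 0.0
gripper_force: 11.8
```

move_arm(
  deltas=[
    [[0,0,-20],[0,0,0]],
    [[0,0,-16],[0,0,0]],
    [[0,0,0],[0,0,0]],
    [[0,0,0],[0,0,0]],
    [[0,0,0],[0,0,0]],
  ],
)

```text
time_s: 8.42
eef_pos: [0.5519, -0.1847, 0.2134]
orientation: [-0.002, 0.198, 0.98, 0.001]
force: [0.3, 0.4, -0.2]
finger_gap: 0.004
gripper_force: 0.0
```

move_arm(
  deltas=[
    [[0,0,8],[0,0,0]],
    [[0,0,8],[0,0,0]],
    [[0,0,8],[0,0,0]],
    [[0,0,7],[0,0,0]],
    [[0,0,5],[0,0,0]],
    [[0,0,0],[0,0,0]],
    [[0,0,0],[0,0,0]],
  ],
)

```text
time_s: 9.0
eef_pos: [0.553, -0.1853, 0.182]
orientation: [0.0, 0.198, 0.98, -0.0]
force: [-6.0, 1.9, 23.0]
finger_gap: -0.002
gripper_force: 12.0
```

move_arm(
  deltas=[
    [[0,0,-20],[0,0,0]],
    [[0,0,-40],[0,0,0]],
    [[0,0,-40],[0,0,0]],
    [[25,25,0],[0,0,0]],
    [[29,29,0],[0,0,0]],
    [[29,29,0],[0,0,0]],
    [[29,29,0],[0,0,0]],
    [[29,29,0],[0,0,0]],
    [[15,15,0],[0,0,0]],
    [[0,0,0],[0,0,0]],
    [[0,0,0],[0,0,0]],
    [[0,0,0],[0,0,0]],
  ],
)

```text
time_s: 10.0
eef_pos: [0.4701, 0.0186, 0.2785]
orientation: [-0.0, 0.198, 0.98, -0.0]
force: [-0.2, -0.5, 0.5]
finger_gap: 0.0
gripper_force: 0.0
```

```bash
python3 - <<'E'
from bench import *
from h import *
s=grab_frame("side");o=get_obs();print(o["eef_pos"],o["force"])
cv2.imwrite("pics/s3.png",cv2.resize(s["frame"][185:345,240:440],(800,600),interpolation=cv2.INTER_CUBIC)[:,:,::-1])
E
```

```text
[0.47042394 0.01813012 0.27864129] [ 0.48368541 -0.32515313  0.72241038]
```

View pics/s3.png

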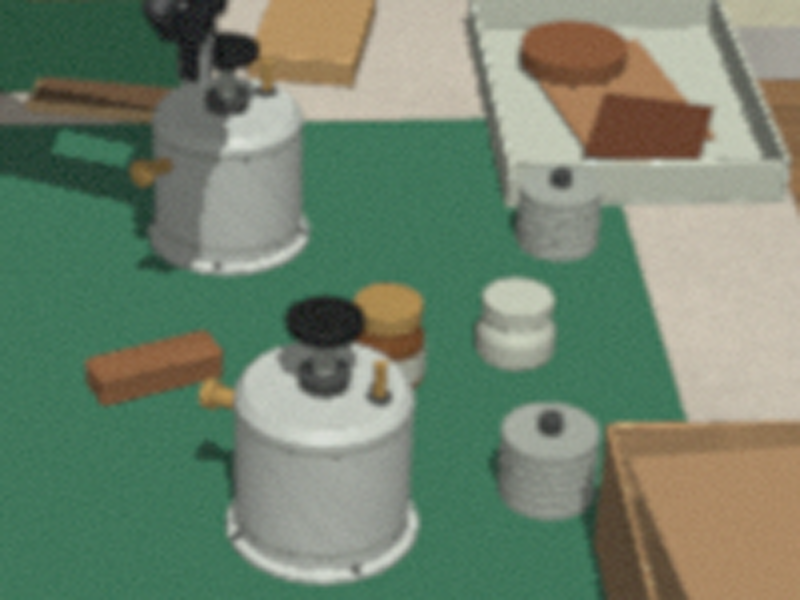

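The pot_a pin now stands tall, with its top at crop (380,362), i.e. full-frame (335,281.5). The plunger is up and the loose items haven't moved. One check of the height before handing in:

```bash
python3 - <<'E'
from bench import *
from h import *
s=grab_frame("side")
a=np.array([.5525,-.185]);u=np.array([.5882,-.2038])-a;xy=a+.04*u/np.linalg.norm(u)
for z in(.137,.152,.157,.162):print(z,proj(s,np.r_[xy,z]))
m=cv2.inRange(cv2.cvtColor(s["frame"],cv2.COLOR_RGB2HSV),(8,100,70),(30,255,255))
y,x=np.nonzero(m[270:300,328:342]);print("brass rows",y.min()+270,y.max()+270,"cols",x.min()+328,x.max()+328)
E
```

```text
0.137 [334.62286793 289.40460268]
0.152 [334.75760827 284.83506163]
0.157 [334.80282611 283.30155851]
0.162 [334.84819742 281.76285021]
brass rows 270 290 cols 329 341
```

The predicted top row for a fully-out pin is 281.8, against 281.5 seen. All six strokes reached the stop, so I'm handing in.

```bash
python3 -c "
from bench import *
print(hand_in())"
```

```text
the job is handed in; nothing more can be done
None
```

I pumped the uncharged pot (the right-hand one) six full strokes; in the last camera image its pin stands fully out and its plunger is up. The arm is clear, nothing else on the bench has visibly moved, and the job is handed in (no verdict was returned).

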